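# Put the ear defenders on charge

### The job

The shift is over: put the ear defenders away. First stand their battery pack in the empty bay of the charging dock and press it down until the bay's push-push latch catches, so that it stays down when you let go (do not force it against its stop, and check that it stayed). Then hang the ear defenders by their crown pad over the hanger's bar, one cup on either side, and leave everything else where it is.

Things in the scene. Friction and masses are not known exactly. Their poses are not given: they have to be found in the camera images.
- pack_centre (a point): Centre of the loose battery pack: plain grey block 30 (x) by 56 (y) by 90 mm high (z), about 0.25 kg, standing upright on the table; 45 mm above its underside. Either way round fits the bay. Pack and dock take up to 30 N.
- dock: Grey charging dock fixed to the table, 90 (x) by 200 (y) by 105 mm high (z); origin at the centre of its underside, z up. Two bays side by side along y: the one at y = +48 mm holds another pack, stuck fast, 30 mm out of the rim; the one at y = -48 mm is empty.
- bay_mouth (a point): Centre of the empty bay's mouth, level with the rim (105 mm above the table), axes as the dock. The well is 34 (x) by 60 mm (y), 2 mm wider than the pack all round. A pack let in comes to stand on a sprung carrier 30 mm below the rim, 60 mm of it still out. The loaded carrier goes down under about 2 N at first, about 6 N when deep, until a firm rubber stop is felt (7 N more per mm, rigid after 2 mm).
- crown (a point): Centre of the top face of the ear defenders' crown pad, 30 (x) by 70 (y) by 24 mm thick (z). Black ear defenders, about 0.28 kg, standing on their two cups, this point 182 mm above the cups' undersides. x runs front to back, across the band: take the pad by its 30 mm. The bar will lie right under it along x, so fingers must not reach below the pad's underside.
- bar_mid (a point): Top of the hanger's bar at the middle of its length: round level bar of 24 mm diameter along the hanger's x, this point 200 mm above the table. It runs 72 mm towards -x to a free end with a rubber cap (3 mm proud of the bar), and 51 mm towards +x to a 30 mm square post no taller than the bar.
- hanger: The hanger, fixed to the table: bar, post, and a 90 mm foot plate under the post. Origin on the table straight below bar_mid; same axes.
- pack: The battery pack's body (origin at the centre of its underside).
- ears: The ear defenders as a whole, origin midway between the cups, level with their undersides; cups 62 (x) by 84 mm high (z) at +y and -y, outer width 170 mm, 84 mm clear between them; rigid wire arms up to the pad's ends.
- offcut: Bystander: piece of rectangular steel tube, 100 by 60 by 40 mm.
- magnet: Bystander: red L-shaped welding magnet, 22 mm high.
- spray: Bystander: spray bottle, 60 mm diameter, 170 mm high.
- tips_jar: Bystander: flat steel tin, 68 mm diameter, 42 mm high.
- brush: Bystander: brush lying down.
- hammer: Bystander: hammer lying down.
- spanner: Bystander: spanner lying down.
- carrier: The sprung carrier in the bay; origin at the centre of its top. Its rubber stop lies 34 to 53 mm below its rest, different each time, unseen. The catch works only from 2 mm before the stop. Let go there or on the stop: it rises about 9 mm and stays (pack 16 to 34 mm out of the rim). Let go earlier: it comes all the way up. Pressed to the stop again, it is freed.
Not all that is in view belongs to the job. What is shaped like the dock but red is not meant. What is shaped like the ears but blue is not meant.

How it is judged:
By the outcome, as a careful person would: the job done as asked, in the order asked, and still so for the second after the job is handed in, with the robot touching nothing.
It also fails if it takes over 67 s, if anything falls off the work surface, if the arm or the gripper's body presses on something with over 40 N, if the wrist force passes 120 N, or if a joint passes its speed limit or range.

### The arm

A 7-joint arm with a two-finger parallel gripper is mounted at the origin on the work surface. World frame = base frame: x ahead of the robot, y to its left, z up, the work surface at z = 0. Lengths are in m, angles in degrees, forces in N, time in s.
With the tool pointing down it reaches from about 0.425 to 0.875 m from the base axis. Payload 4.7 kg.
Tool frame: the origin (TCP) lies at the very end of the fingers, on their centre line; the grasp point (between the pads) lies 19 mm behind it; z points along the fingers, y is the line along which they close (so a half turn about z gives the same grasp; the last joint's range is limited). The gripper opens to 87 mm and grips with 3 to 60 N. Pads are 19 mm wide; open, the fingers measure 117 mm over their backs; the gripper's body (75 mm by 190 mm) begins 51 mm behind the grasp point.
Start: joints at [75.98, 18.392, -4.016, 83.108, 1.295, 78.541, -3.26], TCP at [0.166, -0.628, 0.223] pointing down, gripper open.
Joint ranges: [-163.93, 163.93], [-17.29, 119.83], [-79.2, 71.16], [3.27, 140.29], [-89.18, 269.18], [5.43, 117.66], [-154.24, 154.24]. Speed limits (degrees/s): [147.25, 147.25, 180, 180, 180, 180, 180].

### API

Orientations are given as [roll, pitch, yaw] about the fixed x, y, z axes, in that order (R = Rz(yaw) Ry(pitch) Rx(roll)).
In Python, from cell import get_obs, read_camera, sign_off, silhouettes gives the robot as it stands.
- The arm moves only by the tool play_rows, never from a script. Its argument "steps" is a list that holds one entry, the list of rows, each a list of 7 numbers: the shift along the tool's x, y, z in m, then the turn, a rotation vector about the tool's x, y, z in rad, then the finger opening in m, from 0 to 0.087. A call has 1 to 12 rows; each row shifts and turns the commanded pose from where the row before left it, along the tool's axes as they then stand; what a row does not reach is not made up. A row lasts 1/10 s, in which the tool goes at most 50 mm and 8.59 degrees, less where a joint would pass 70% of its speed; a pose out of reach is approached as far as the arm can. A call is refused whole if a number of a shift passes 0.05 or a number of a turn 0.15, either way. A call with a gripper value outside its range is refused whole. The fingers move at their own pace and stop on an object; "force" is the grip in N (left out, the last holds). Time passes only in rows, so rows that do not move let the fingers close. It gives the time, the measured TCP pose, the force, the opening and the grip force at its end, in the units of the state.
- get_obs(): the state, without advancing time (a new reading comes with each control period).
- read_camera(name): name is "scene" or "top" or "wrist"; returns a dict with "frame" (400x640x3 uint8, red, green, blue), "intrinsics" (3x3 intrinsics, pixels), "view" (4x4, takes a point from world to camera coordinates). Camera axes: x right, y up, looking along -z (the intrinsics and any distortion apply to the point x, -y, -z); pixel columns grow to the right and rows downward; lengths in m; the calibration is good to about 2 mm. A picture is of the moment at which its call begins. There is no depth.
- sign_off(): hands the job in; it is judged then, once.
Trained networks look in the newest picture that a camera, given by its name, has taken for a name from the list of things; names that differ only in an ending like _2 or _b are one class to them, and where a whole thing is asked for, a point or a joint stands for the part that bears it (a point fixed in the world has none). Each returns a list of dicts, best first, with "p" (0 to 1); they miss things now and then, are a little off and sometimes report something else, mostly with a low value. They report only what shows in the picture. A call takes as long as a camera call. They do not tell look-alikes from the thing itself.
- silhouettes(camera, name): "pixels" (400x640 bool, what is visible of it) and "extent" ([left, top, right, bottom] in pixels, round what is visible of it).
The state is a dict: "time_s": time; "qpos": joint angles; "joint_velocities": joint speeds; "effort": joint torques, N m; "tool_pos": TCP position; "tool_rot": TCP orientation; "force": force on the tool from outside, world axes, zero at the start; "wrist_torque": the same for the moment, N m; "grip_width": finger opening in m; "grasp_force": force on a finger pad.
Only numpy, scipy, OpenCV 4.12 (cv2) and the standard library are available. Lean on these libraries where they do the work, as an engineer would, in place of code of your own. Each camera call takes 0.05 s, during which the arm holds its last target. There are 200 camera calls.

## Working session

There is one attempt and no reset: what is moved stays moved. The work goes in short steps, Python scripts to look and compute and a tool call to move; the robot and the scene stay as the last step left them, time stands still between calls to the robot, and variables do not carry over. Pictures are saved under pics/ and viewed, at most 10 in all, crops included, and the job is handed in when it is done.

Besides the shell and the picture viewer there is one more tool, called by a JSON object that holds its "fn" and its "kwargs", one argument or row to a line. play_rows: Moves the arm, as the interface text tells. Its arguments: {"type":"object","properties":{"steps":{"type":"array","items":{"type":"array","items":{"type":"array","items":{"type":"number"}}}},"force":{"type":"number"}},"required":["steps"]}

```bash
mkdir -p pics; ls; python3 - <<'E'
from cell import *
import cv2,numpy as np
ims=[]
for c in ["scene","top"]:
    r=read_camera(c); cv2.imwrite(f"pics/{c}0.png",r["frame"][:,:,::-1])
    np.savez(f"{c}0.npz",**r)
    print(c,r["intrinsics"].round(1).tolist(),r["view"].round(3).tolist(),[k for k in r])
    for n in ["pack","dock","ears","hanger","bay_mouth","crown"]:
        print(n,[(round(d["p"],2),[int(v) for v in d["extent"]]) for d in silhouettes(c,n)][:4])
o=get_obs();print(o)
E
```

```text
pics
scene [[482.0, 0.0, 325.2], [0.0, 482.0, 199.5], [0.0, 0.0, 1.0]] [[-0.356, 0.934, -0.021, 0.173], [-0.661, -0.236, 0.712, 0.258], [0.661, 0.267, 0.701, -1.809], [0.0, 0.0, 0.0, 1.0]] ['frame', 'intrinsics', 'view']
pack [(0.56, [289, 244, 313, 276])]
dock [(0.96, [242, 112, 305, 170]), (0.63, [204, 183, 282, 244])]
ears [(0.82, [288, 162, 349, 215]), (0.77, [397, 136, 454, 197])]
hanger [(0.76, [345, 201, 386, 305])]
bay_mouth [(0.92, [241, 111, 304, 169]), (0.81, [207, 181, 284, 244])]
crown [(0.64, [289, 162, 345, 217]), (0.56, [401, 136, 457, 196])]
top [[514.6, 0.0, 324.0], [0.0, 514.6, 186.7], [0.0, 0.0, 1.0]] [[0.028, -1.0, -0.001, -0.004], [0.997, 0.028, 0.071, -0.528], [-0.071, -0.003, 0.997, -1.653], [0.0, 0.0, 0.0, 1.0]] ['frame', 'intrinsics', 'view']
pack [(0.65, [316, 127, 335, 148])]
dock [(0.81, [362, 152, 436, 195]), (0.57, [376, 256, 454, 308])]
ears [(0.77, [314, 196, 368, 225]), (0.56, [214, 263, 275, 294])]
hanger [(0.88, [259, 122, 288, 177])]
bay_mouth [(0.94, [366, 150, 434, 195]), (0.94, [380, 257, 459, 308]), (0.65, [388, 207, 427, 236]), (0.63, [169, 142, 192, 167])]
crown [(0.85, [311, 195, 365, 227]), (0.82, [214, 263, 272, 293])]
{'time_s': 0.7, 'qpos': array([75.97830664, 18.39046148, -4.0175276 , 83.10814978,  1.29394256,
       78.54252484, -3.2590598 ]), 'joint_velocities': array([-0.02855522,  0.03205479, -0.06179402, -0.07531596,  0.01828092,
       -0.03346542, -0.00544379]), 'effort': array([-1.00766280e-03, -4.90946317e+01, -4.03336231e-01, -3.12707055e+01,
       -6.35596854e-02,  3.34800174e-02,  4.47305740e-05]), 'tool_pos': array([ 0.16635773, -0.62835656,  0.22259805]), 'tool_rot': array([1.79996053e+02, 1.38949395e-03, 1.48325875e+01]), 'force': array([ 0.12650954,  0.04355011, -0.26231335]), 'wrist_torque': array([ 0.00799685, -0.00667887, -0.0291043 ]), 'grasp_force': 0.0, 'grip_width': 0.08683411042967117}
```

View pictures.

View pics/scene0.png

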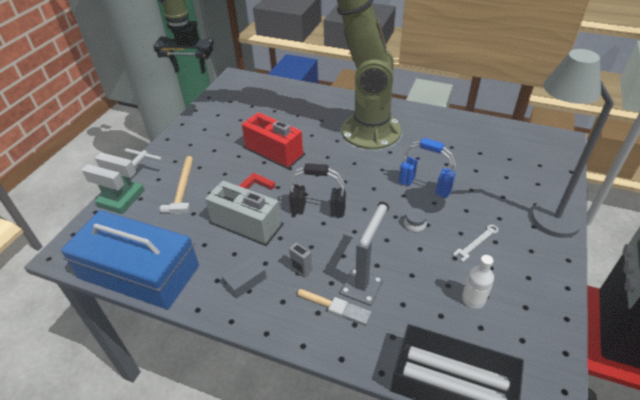

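View pics/top0.png

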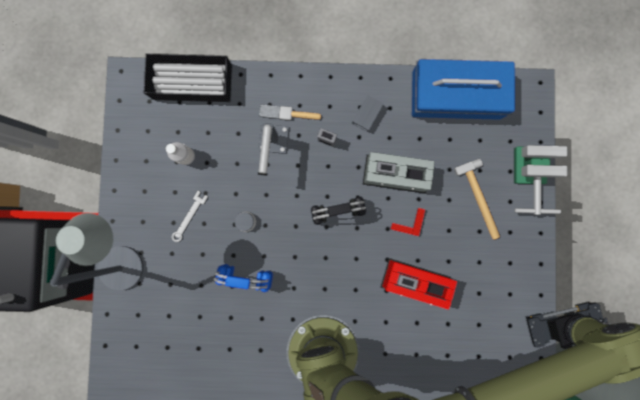

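```bash
cat > h.py <<'E'
import numpy as np, cv2
from cell import *
from scipy.optimize import minimize
from scipy.spatial.transform import Rotation as R
def proj(cam,P):
    V=cam["view"];p=P@V[:3,:3].T+V[:3,3]; p=p*[1,-1,-1]; q=p@cam["intrinsics"].T; return q[:,:2]/q[:,2:]
def ray(cam,uv,z):
    "pixel to world at height z"
    V=cam["view"];K=cam["intrinsics"];d=np.linalg.inv(K)@[uv[0],uv[1],1];d=V[:3,:3].T@(d*[1,-1,-1]);o=-V[:3,:3].T@V[:3,3]
    return o+d*(z-o[2])/d[2]
def box(x0,x1,y0,y1,z0,z1): return np.array([[x,y,z] for x in(x0,x1) for y in(y0,y1) for z in(z0,z1)])
def cyl(x0,x1,r,zc):
    a=np.linspace(0,2*np.pi,16)
    return np.array([[x,r*np.cos(t),zc+r*np.sin(t)] for x in(x0,x1) for t in a])
M=dict(pack=[box(-.015,.015,-.028,.028,0,.09)],
 dock=[box(-.045,.045,-.1,.1,0,.105),box(-.015,.015,.02,.076,.1,.135)],
 ears=[box(-.031,.031,.042,.085,0,.084),box(-.031,.031,-.085,-.042,0,.084),box(-.015,.015,-.035,.035,.158,.182)]+
  [box(x-.003,x+.003,-.001,.001,0,.006)*0+b for x in () for b in ()],
 hanger=[cyl(-.075,.051,.012,.188),box(.051,.081,-.015,.015,0,.2),box(.021,.111,-.045,.045,0,.006)])
def place(P,x): c,s=np.cos(x[2]),np.sin(x[2]); return P@np.array([[c,s,0],[-s,c,0],[0,0,1]])+[x[0],x[1],x[3] if len(x)>3 else 0]
S=4
def render(cam,parts,x):
    m=np.zeros((400*S,640*S),np.uint8)
    for P in parts:
        h=cv2.convexHull(((proj(cam,place(P,x))+.5)*S*16).astype(np.float32)).astype(np.int32)
        cv2.fillConvexPoly(m,h,1,shift=4)
    return cv2.resize(m.astype(np.float32),(640,400),interpolation=cv2.INTER_AREA)
def fit(views,parts,x0):
    "views: (cam,mask)"
    f=lambda x:sum(np.abs(render(c,parts,x)-m).sum()/m.sum() for c,m in views)
    s=np.array([x0]+[np.add(x0,d) for d in np.diag([.015,.015,.15])])
    r=minimize(f,x0,method="Nelder-Mead",options=dict(initial_simplex=s,xatol=2e-4,fatol=1e-4)); return r.x,r.fun/len(views)
def overlay(cam,items,fn,sc=1,crop=None):
    im=cam["frame"][:,:,::-1].copy(); im=cv2.resize(im,None,fx=sc,fy=sc,interpolation=cv2.INTER_CUBIC)
    for n,x in items:
        for P in M[n]:
            h=cv2.convexHull(((proj(cam,place(P,x))+.5)*sc).astype(np.float32)).astype(np.int32); cv2.polylines(im,[h],True,(0,255,255),1)
    if crop: a,b,c,d=[int(v*sc) for v in crop]; im=im[b:d,a:c]
    cv2.imwrite(fn,im)
E
cat > f1.py <<'E'
from h import *
C={c:read_camera(c) for c in("scene","top")}
G=dict(pack=[(301,260),(327,136)],dock=[(243,214),(400,172)],ears=[(318,188),(340,211)],hanger=[(365,250),(272,148)])
Z=dict(pack=.09,dock=.105,ears=.1,hanger=.2)
it=[]
for n,g in G.items():
    vs=[]
    for c,uv in zip(C,g):
        L=[d for d in silhouettes(c,n)]
        L=sorted(L,key=lambda d:np.hypot((d["extent"][0]+d["extent"][2])/2-uv[0],(d["extent"][1]+d["extent"][3])/2-uv[1]))
        vs.append((C[c],L[0]["pixels"].astype(np.float32)))
    p=ray(C["top"],g[1],Z[n])
    best=min((fit(vs,M[n],[p[0],p[1],a]) for a in ((-.5,0,.5) if n!="pack" else (-1,-.3,.3,1))),key=lambda t:t[1])
    s=[fit([v],M[n],best[0]) for v in vs]
    print(n,best[0].round(4),round(best[1],3),[(a.round(4).tolist(),round(b,3)) for a,b in s]); it.append((n,best[0]))
overlay(C["top"],it,"pics/ov_top.png",3,(240,110,450,235))
overlay(C["scene"],it,"pics/ov_sc.png",3,(190,150,400,310))
E
python3 f1.py
```

```text
pack [ 0.6855  0.0051 -0.3972] 0.112 [([0.686, 0.0041, -0.4587], np.float64(0.117)), ([0.6856, 0.0053, -0.3349], np.float64(0.086))]
dock [ 0.5797 -0.2216 -0.1056] 0.067 [([0.5845, -0.2218, -0.1216], np.float64(0.03)), ([0.5777, -0.2212, -0.1156], np.float64(0.052))]
ears [ 0.4525 -0.037   0.2332] 0.251 [([0.4498, -0.0396, 0.2497], np.float64(0.283)), ([0.4524, -0.0351, 0.2286], np.float64(0.189))]
hanger [ 0.6179  0.186  -0.0818] 0.075 [([0.6177, 0.1852, -0.075], np.float64(0.069)), ([0.6171, 0.1865, -0.0783], np.float64(0.074))]
```

```bash
python3 - <<'E'
import cv2,numpy as np
a=cv2.imread("pics/ov_top.png");b=cv2.imread("pics/ov_sc.png")
a=cv2.resize(a,(400,int(a.shape[0]*400/a.shape[1])));b=cv2.resize(b,(400,int(b.shape[0]*400/b.shape[1])))
a=cv2.imread("pics/ov_top.png");b=cv2.imread("pics/ov_sc.png")
print(a.shape,b.shape); cv2.imwrite("pics/o1.png",a)
E
```

```text
(375, 630, 3) (480, 630, 3)
```

View pics/o1.png

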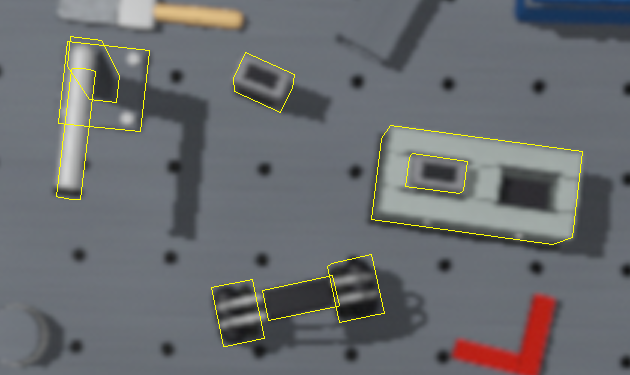

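```bash
cat > plan.py <<'E'
import sys,json
from h import *
def plan(t,yaw,n,pos=None,y0=None):
    "rows (rounded) to go from the present pose to t,yaw in n rows"
    o=get_obs(); p=np.array(o["tool_pos"] if pos is None else pos); y=np.radians(o["tool_rot"][2]) if y0 is None else y0
    t=np.array(t);yaw=np.radians(yaw);rows=[]
    dy=(yaw-y+np.pi)%(2*np.pi)-np.pi; dw=-round(dy/n,3)
    for i in range(n):
        Rm=R.from_euler("xyz",[np.pi,0,y]).as_matrix()
        s=np.round(Rm.T@((t-p)/(n-i)),4 if n-i<2 else 3); p=p+Rm@s
        rows.append([*map(float,s),0,0,dw]); y-=dw
    print(json.dumps(rows).replace(" ",""),"end",p.round(4),round(np.degrees(y),2))
if __name__=="__main__":
    a=list(map(float,sys.argv[1:])); plan(a[:3],a[3],int(a[4])); print(get_obs()["tool_pos"].round(4),get_obs()["tool_rot"].round(2))
E
python3 plan.py .54 -.25 .35 84 12
```

```text
[[0.038,-0.023,-0.011,0,0,-0.101],[0.04,-0.019,-0.011,0,0,-0.101],[0.042,-0.014,-0.011,0,0,-0.101],[0.043,-0.01,-0.01,0,0,-0.101],[0.044,-0.006,-0.011,0,0,-0.101],[0.044,-0.001,-0.01,0,0,-0.101],[0.044,0.003,-0.011,0,0,-0.101],[0.044,0.008,-0.01,0,0,-0.101],[0.043,0.012,-0.011,0,0,-0.101],[0.041,0.016,-0.01,0,0,-0.101],[0.039,0.021,-0.011,0,0,-0.101],[0.0372,0.0245,-0.0104,0,0,-0.101]] end [ 0.54 -0.25  0.35] 84.27
[ 0.1663 -0.6284  0.2226] [180.     0.    14.83]
```

{"fn": "play_rows", "kwargs": {
  "steps": [
    [[0.038, -0.023, -0.011, 0, 0, -0.1, 0.087], [0.04, -0.019, -0.011, 0, 0, -0.1, 0.087], [0.042, -0.014, -0.011, 0, 0, -0.1, 0.087], [0.043, -0.01, -0.01, 0, 0, -0.1, 0.087], [0.044, -0.006, -0.011, 0, 0, -0.1, 0.087], [0.044, -0.001, -0.01, 0, 0, -0.1, 0.087], [0.044, 0.003, -0.011, 0, 0, -0.1, 0.087], [0.044, 0.008, -0.01, 0, 0, -0.1, 0.087], [0.043, 0.012, -0.011, 0, 0, -0.1, 0.087], [0.041, 0.016, -0.01, 0, 0, -0.1, 0.087], [0.039, 0.021, -0.011, 0, 0, -0.1, 0.087], [0.037, 0.025, -0.01, 0, 0, -0.1, 0.087]]
  ]
}}

```text
time_s: 2.4
tool_pos: [0.5435, -0.2511, 0.3505]
tool_rot: [180.0, 0.0, 83.8]
force: [-0.1, -0.6, -0.2]
grip_width: 0.087
grasp_force: 0.0
```

```bash
python3 - <<'E'
from h import *
o=get_obs();print(o["time_s"],o["tool_pos"].round(4),o["tool_rot"].round(2))
C=read_camera("wrist");np.savez("w1.npz",**C)
V=C["view"];print("cam at",(-V[:3,:3].T@V[:3,3]).round(3),"look",(-V[2,:3]).round(3),C["intrinsics"][0,0])
for n in ["dock","pack"]:print(n,[(round(d["p"],2),[int(v) for v in d["extent"]]) for d in silhouettes("wrist",n)])
overlay(C,[("dock",[.5797,-.2216,-.1056]),("pack",[.6855,.0051,-.397])],"pics/w1.png")
E
```

```text
2.4 [ 0.5435 -0.2511  0.3505] [1.7995e+02 5.0000e-02 8.3790e+01]
cam at [ 0.551 -0.181  0.513] look [-0.027 -0.26  -0.965] 284.3824086243761
dock [(0.75, [81, 141, 183, 252]), (0.58, [309, 72, 378, 217]), (0.33, [201, 3, 285, 92]), (0.2, [332, 160, 351, 196])]
pack [(0.65, [381, 0, 398, 9])]
```

View pics/w1.png

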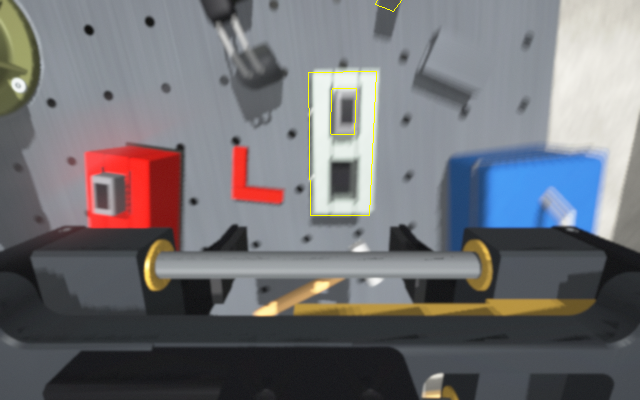

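```bash
cat > f2.py <<'E'
from h import *
import sys
n=sys.argv[1];x0=eval(sys.argv[2])
def near(c,C,n,x0):
    u=np.vstack([proj(C,place(P,x0)) for P in M[n]]);u=(u.min(0)+u.max(0))/2
    L=sorted(silhouettes(c,n),key=lambda d:np.hypot((d["extent"][0]+d["extent"][2])/2-u[0],(d["extent"][1]+d["extent"][3])/2-u[1]))
    return (C,L[0]["pixels"].astype(np.float32)) if L else None
if __name__=="__main__":
    vs=[]
    for c in sys.argv[3:]:
        C=read_camera(c);v=near(c,C,n,x0)
        if v: vs.append(v);a,b=fit([v],M[n],x0);print(c,a.round(4),round(b,3),v[1].sum())
    a,b=fit(vs,M[n],x0);print("joint",a.round(4),round(b,3))
E
python3 f2.py dock "[.5797,-.2216,-.1056]" wrist top scene; python3 plan.py .67 -.085 .35 67 5
```

```text
wrist [ 0.5804 -0.2243 -0.1127] 0.02 9103.0
top [ 0.5815 -0.1843 -0.1232] 0.26 1790.0
scene [ 0.5834 -0.2231 -0.1326] 0.036 3253.0
joint [ 0.5802 -0.2225 -0.1086] 0.136
[[0.037,0.022,-0.0,0,0,0.057],[0.038,0.019,-0.0,0,0,0.057],[0.038,0.017,-0.0,0,0,0.057],[0.04,0.015,-0.0,0,0,0.057],[0.0401,0.0136,-0.0007,0,0,0.057]] end [ 0.67  -0.085  0.35 ] 67.08
[ 0.5415 -0.2539  0.3493] [-1.7996e+02  3.0000e-02  8.3410e+01]
```

{"fn": "play_rows", "kwargs": {
  "steps": [
    [[0.044, 0.022, 0, 0, 0, 0.057, 0.087], [0.044, 0.019, 0, 0, 0, 0.057, 0.087], [0.044, 0.017, 0, 0, 0, 0.057, 0.087], [0.044, 0.014, 0, 0, 0, 0.057, 0.087], [0.044, 0.012, 0, 0, 0, 0.057, 0.087], [0, 0, 0, 0, 0, 0, 0.087], [0, 0, 0, 0, 0, 0, 0.087]]
  ]
}}

```text
time_s: 3.55
tool_pos: [0.6736, -0.0554, 0.3488]
tool_rot: [-179.9, 0.0, 67.4]
force: [-0.7, -0.8, -0.6]
grip_width: 0.0869
grasp_force: 0.0
```

```bash
python3 f2.py pack "[.6855,.0051,-.397]" wrist top scene; python3 plan.py .6855 .0045 .2 67 6
python3 - <<'E'
from h import *
C=dict(np.load("w1.npz"));x=[.580,-.2228,-.115]
g=C["frame"].astype(int).mean(2)
b=box(-.017,.017,-.078,-.018,.105,.105)
print(proj(C,place(b[::2],x)).round(1).tolist())
print(g[168:192,310:380].mean(0).astype(int).tolist());print(g[140:225,338:350].mean(1).astype(int).tolist())
E
```

```text
wrist [ 0.6883  0.0056 -0.3392] 0.051 830.0
scene [ 0.6864  0.005  -0.4706] 0.091 574.0
joint [ 0.6881  0.0057 -0.369 ] 0.083
[[0.01,-0.002,0.025,0,0,0.0],[0.01,-0.002,0.025,0,0,0.0],[0.011,-0.002,0.025,0,0,0.0],[0.01,-0.002,0.025,0,0,0.0],[0.011,-0.003,0.025,0,0,0.0],[0.0104,-0.002,0.0249,0,0,0.0]] end [0.6855 0.0045 0.2   ] 67.09
[ 0.6732 -0.0581  0.3499] [1.7996e+02 4.0000e-02 6.7090e+01]
[[328.2, 201.3], [328.9, 161.1], [351.0, 201.4], [352.6, 161.3]]
[140, 150, 169, 191, 210, 222, 230, 234, 235, 234, 234, 234, 234, 234, 233, 231, 225, 211, 191, 165, 135, 100, 71, 59, 58, 57, 57, 57, 57, 57, 57, 57, 57, 57, 57, 58, 58, 60, 65, 73, 82, 89, 95, 96, 98, 108, 131, 157, 181, 203, 220, 228, 232, 233, 233, 233, 232, 232, 232, 231, 229, 223, 214, 202, 187, 172, 159, 151, 149, 148]
[156, 171, 186, 200, 212, 221, 228, 232, 234, 235, 235, 234, 235, 235, 234, 232, 226, 216, 199, 180, 157, 129, 96, 63, 46, 45, 47, 50, 53, 56, 58, 59, 59, 59, 60, 59, 59, 60, 60, 59, 60, 59, 60, 60, 59, 59, 59, 59, 59, 60, 63, 72, 86, 100, 112, 123, 133, 146, 165, 184, 199, 213, 222, 228, 232, 233, 233, 233, 233, 232, 229, 223, 211, 192, 171, 148, 120, 97, 88, 87, 86, 86, 89, 95, 107]
```

```bash
python3 - <<'E'
from h import *
C=dict(np.load("w1.npz"));x=[.580,-.2228,-.115]
for b in (box(-.045,.045,-.1,.1,.105,.105),box(-.045,.045,-.1,.1,0,0)): print(proj(C,place(b[::2],x)).round(1).tolist())
g=C["frame"].astype(int).mean(2)
print(g[178:182,300:395].mean(0).astype(int).tolist())
for r in range(165,196,10): print(r,np.interp(0,[0],[0]))
for y in (-.018,-.048,-.078): print(y,[ (ray(C,(u,v),.105)).round(4).tolist() for u,v in [(329.7,180),(357,180),(343.3,160.5),(343.3,198)]]);break
E
```

```text
[[309.5, 215.1], [309.4, 72.2], [369.0, 215.5], [377.1, 72.7]]
[[311.0, 197.1], [311.1, 82.4], [359.2, 197.4], [364.5, 82.8]]
[152, 152, 152, 154, 154, 154, 154, 156, 162, 172, 180, 181, 182, 193, 208, 222, 231, 235, 236, 236, 235, 234, 233, 233, 233, 230, 224, 212, 192, 165, 134, 100, 71, 58, 57, 56, 57, 58, 57, 57, 57, 57, 58, 57, 58, 58, 57, 59, 65, 73, 82, 88, 94, 95, 96, 105, 129, 157, 182, 204, 221, 229, 233, 234, 233, 232, 232, 232, 232, 231, 229, 223, 215, 202, 187, 173, 161, 153, 149, 148, 147, 147, 147, 147, 146, 146, 146, 145, 145, 146, 146, 146, 147, 147, 148]
165 0.0
175 0.0
185 0.0
195 0.0
-0.018 [[0.5595, -0.2664, 0.105], [0.5992, -0.2707, 0.105], [0.5817, -0.2401, 0.105], [0.5769, -0.2957, 0.105]]
```

```bash
python3 plan.py .687 .0055 .13 68.9 7
```

```text
[[0.009,-0.002,0.031,0,0,-0.005],[0.009,-0.002,0.031,0,0,-0.005],[0.009,-0.002,0.032,0,0,-0.005],[0.009,-0.001,0.031,0,0,-0.005],[0.009,-0.001,0.032,0,0,-0.005],[0.01,-0.002,0.031,0,0,-0.005],[0.0091,-0.0011,0.0319,0,0,-0.005]] end [0.687  0.0055 0.13  ] 69.09
[ 0.6732 -0.0581  0.3499] [1.7996e+02 4.0000e-02 6.7090e+01]
```

{"fn": "play_rows", "kwargs": {
  "steps": [
    [[0.012, -0.002, 0.03, 0, 0, -0.005, 0.087], [0.012, -0.002, 0.03, 0, 0, -0.005, 0.087], [0.012, -0.002, 0.032, 0, 0, -0.005, 0.087], [0.01, -0.002, 0.032, 0, 0, -0.005, 0.087], [0.01, -0.002, 0.032, 0, 0, -0.005, 0.087], [0.008, -0.001, 0.032, 0, 0, -0.005, 0.087], [0, 0, 0.032, 0, 0, -0.003, 0.087], [0, 0, 0, 0, 0, 0, 0.087], [0, 0, 0, 0, 0, 0, 0.087]]
  ]
}}

```text
time_s: 4.75
tool_pos: [0.6874, 0.0063, 0.13]
tool_rot: [-180.0, 0.0, 69.1]
force: [-0.3, -0.4, 0.3]
grip_width: 0.087
grasp_force: 0.0
```

```bash
python3 plan.py .687 .0055 .058 68.9 3;python3 f2.py pack "[.6875,.0055,-.36]" wrist
```

```text
[[-0.0,-0.0,0.024,0,0,0.001],[-0.0,-0.0,0.024,0,0,0.001],[-0.0009,-0.0001,0.024,0,0,0.001]] end [0.687  0.0055 0.058 ] 68.89
[0.6874 0.0063 0.13  ] [-1.7999e+02  3.0000e-02  6.9060e+01]
wrist [ 0.6877  0.0058 -0.3472] 0.081 3218.0
joint [ 0.6877  0.0058 -0.3472] 0.081
```

{"fn": "play_rows", "kwargs": {
  "steps": [
    [[0, 0, 0.024, 0, 0, -0.01, 0.087], [0, 0, 0.024, 0, 0, -0.01, 0.087], [0, 0, 0.024, 0, 0, 0, 0.087], [0, 0, 0, 0, 0, 0, 0.087], [0, 0, 0, 0, 0, 0, 0.02], [0, 0, 0, 0, 0, 0, 0.02], [0, 0, 0, 0, 0, 0, 0.02], [0, 0, 0, 0, 0, 0, 0.02], [0, 0, 0, 0, 0, 0, 0.02], [0, 0, 0, 0, 0, 0, 0.02], [0, 0, 0, 0, 0, 0, 0.02]]
  ],
  "force": 25
}}

```text
time_s: 5.95
tool_pos: [0.6875, 0.0074, 0.0575]
tool_rot: [180.0, 0.0, 70.3]
force: [-0.1, -0.1, 0.3]
grip_width: 0.039
grasp_force: 0.0
```

```bash
python3 plan.py .541 -.254 .35 83.5 12
```

```text
[[-0.025,-0.004,-0.024,0,0,-0.019],[-0.025,-0.005,-0.024,0,0,-0.019],[-0.024,-0.005,-0.024,0,0,-0.019],[-0.024,-0.006,-0.024,0,0,-0.019],[-0.024,-0.006,-0.025,0,0,-0.019],[-0.024,-0.006,-0.024,0,0,-0.019],[-0.024,-0.007,-0.025,0,0,-0.019],[-0.024,-0.007,-0.024,0,0,-0.019],[-0.024,-0.008,-0.025,0,0,-0.019],[-0.024,-0.008,-0.024,0,0,-0.019],[-0.023,-0.009,-0.025,0,0,-0.019],[-0.0231,-0.0091,-0.0245,0,0,-0.019]] end [ 0.541 -0.254  0.35 ] 83.35
[0.6875 0.0074 0.0575] [1.800e+02 1.000e-02 7.029e+01]
```

{"fn": "play_rows", "kwargs": {
  "steps": [
    [[-0.0015, 0, 0, 0, 0, 0, 0.038], [0, 0, 0, 0, 0, 0, 0.02], [0, 0, 0, 0, 0, 0, 0.02], [0, 0, 0, 0, 0, 0, 0.02], [0, 0, 0, 0, 0, 0, 0.02], [0, 0, -0.02, 0, 0, 0, 0.02], [0, 0, -0.03, 0, 0, 0, 0.02], [0, 0, -0.03, 0, 0, 0, 0.02], [0, 0, -0.03, 0, 0, 0, 0.02], [0, 0, -0.03, 0, 0, 0, 0.02], [0, 0, 0, 0, 0, 0, 0.02], [0, 0, 0, 0, 0, 0, 0.02]]
  ],
  "force": 25
}}

```text
time_s: 7.15
tool_pos: [0.6868, 0.0061, 0.1971]
tool_rot: [-180.0, 0.0, 70.3]
force: [0.7, 0.3, -3.3]
grip_width: 0.0295
grasp_force: 25.0
```

```bash
python3 plan.py .541 -.254 .35 83.5 10
```

```text
[[-0.029,-0.005,-0.015,0,0,-0.023],[-0.029,-0.006,-0.015,0,0,-0.023],[-0.029,-0.006,-0.015,0,0,-0.023],[-0.029,-0.007,-0.015,0,0,-0.023],[-0.029,-0.008,-0.015,0,0,-0.023],[-0.029,-0.008,-0.016,0,0,-0.023],[-0.029,-0.009,-0.015,0,0,-0.023],[-0.028,-0.01,-0.016,0,0,-0.023],[-0.028,-0.01,-0.015,0,0,-0.023],[-0.0278,-0.0106,-0.0159,0,0,-0.023]] end [ 0.541 -0.254  0.35 ] 83.48
[0.6868 0.0061 0.1971] [-1.7999e+02  2.0000e-02  7.0300e+01]
```

Pack held (30 mm, −3 N weight). Go to look at the dock, settled.

{"fn": "play_rows", "kwargs": {
  "steps": [
    [[-0.029, -0.005, -0.015, 0, 0, -0.023, 0.02], [-0.029, -0.006, -0.015, 0, 0, -0.023, 0.02], [-0.029, -0.006, -0.015, 0, 0, -0.023, 0.02], [-0.029, -0.007, -0.015, 0, 0, -0.023, 0.02], [-0.029, -0.008, -0.015, 0, 0, -0.023, 0.02], [-0.029, -0.008, -0.015, 0, 0, -0.023, 0.02], [-0.029, -0.009, -0.015, 0, 0, -0.023, 0.02], [-0.028, -0.01, -0.015, 0, 0, -0.023, 0.02], [-0.028, -0.01, -0.015, 0, 0, -0.023, 0.02], [-0.028, -0.01, -0.015, 0, 0, -0.023, 0.02], [0, 0, 0, 0, 0, 0, 0.02], [0, 0, 0, 0, 0, 0, 0.02]]
  ]
}}

```text
time_s: 8.35
tool_pos: [0.5408, -0.2551, 0.3454]
tool_rot: [-179.8, -0.1, 83.3]
force: [-0.2, 0.8, -3.1]
grip_width: 0.0296
grasp_force: 25.0
```

```bash
python3 - <<'E'
from h import *
[read_camera("wrist") for _ in range(2)]
C=read_camera("wrist");np.savez("w2.npz",**C)
o=get_obs();print(o["tool_pos"].round(4),o["tool_rot"].round(2))
x=[.580,-.2228,-.115]
v=max((d for d in silhouettes("wrist","dock") if d["extent"][0]>250),key=lambda d:d["p"])["pixels"].astype(np.float32)
print(fit([(C,v)],M["dock"],x))
M["well"]=[box(-.017,.017,-.078,-.018,.105,.1051),box(-.017,.017,-.078,-.018,.075,.0751),box(-.045,.045,-.1,.1,.105,.1051)]
u=proj(C,place(M["dock"][0],x)).mean(0);print(u)
overlay(C,[("well",x)],"pics/w2.png",5,(u[0]-60,u[1]-70+40,u[0]+60,u[1]+70))
E
```

```text
[ 0.5418 -0.2527  0.3458] [-1.7986e+02 -1.0000e-01  8.3600e+01]
(array([ 0.58023214, -0.22412436, -0.11691286]), np.float64(0.1728496551513672))
[340.80202254 141.28041324]
```

View pics/w2.png

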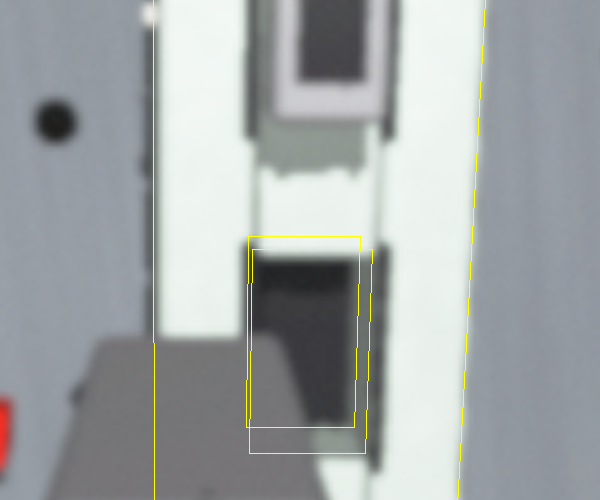

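```bash
python3 plan.py .5755 -.2715 .178 83.4 7
```

```text
[[-0.002,0.005,0.024,0,0,0.001],[-0.002,0.005,0.024,0,0,0.001],[-0.002,0.005,0.024,0,0,0.001],[-0.002,0.005,0.024,0,0,0.001],[-0.002,0.005,0.024,0,0,0.001],[-0.002,0.005,0.024,0,0,0.001],[-0.0028,0.0055,0.0241,0,0,0.001]] end [ 0.5755 -0.2715  0.178 ] 83.2
[ 0.5419 -0.2528  0.3461] [-1.7989e+02 -7.0000e-02  8.3600e+01]
```

{"fn": "play_rows", "kwargs": {
  "steps": [
    [[-0.002, 0.005, 0.024, 0, 0, 0.001, 0.02], [-0.002, 0.005, 0.024, 0, 0, 0.001, 0.02], [-0.002, 0.005, 0.024, 0, 0, 0.001, 0.02], [-0.002, 0.005, 0.024, 0, 0, 0, 0.02], [-0.002, 0.005, 0.024, 0, 0, 0, 0.02], [-0.002, 0.005, 0.024, 0, 0, 0, 0.02], [-0.003, 0.005, 0.024, 0, 0, 0, 0.02], [0, 0, 0, 0, 0, 0, 0.02], [0, 0, 0, 0, 0, 0, 0.02]]
  ]
}}

```text
time_s: 9.45
tool_pos: [0.5747, -0.2723, 0.1792]
tool_rot: [-179.9, -0.1, 83.4]
force: [-0.3, 0.5, -1.5]
grip_width: 0.0297
grasp_force: 25.0
```

```bash
python3 plan.py .5755 -.2715 .16 83.4 2; python3 - <<'E'
from h import *
o=get_obs()
C={c:read_camera(c) for c in("scene","top")}
p=o["tool_pos"];
M["pk"]=[P-[0,0,0] for P in M["pack"]]
for c in C:
  overlay(C[c],[("dock",[.581,-.2235,-.115]),("pack",[p[0],p[1],-.115,p[2]-.0575])],f"pics/c_{c}.png",6,(205,170,285,240) if c=="scene" else (360,140,440,200))
a=cv2.imread("pics/c_scene.png");b=cv2.imread("pics/c_top.png");b=cv2.resize(b,None,fx=.65,fy=.65);a=cv2.resize(a,None,fx=.8,fy=.8)
h=max(a.shape[0],b.shape[0]);f=lambda i:np.vstack([i,np.zeros((h-i.shape[0],i.shape[1],3),np.uint8)])
cv2.imwrite("pics/c.png",np.hstack([f(a),f(b)]))
E
```

```text
[[0.0,0.0,0.01,0,0,-0.0],[0.0009,0.0007,0.0092,0,0,-0.0]] end [ 0.5755 -0.2715  0.16  ] 83.37
[ 0.5747 -0.2723  0.1792] [-1.7993e+02 -5.0000e-02  8.3370e+01]
```

View pics/c.png

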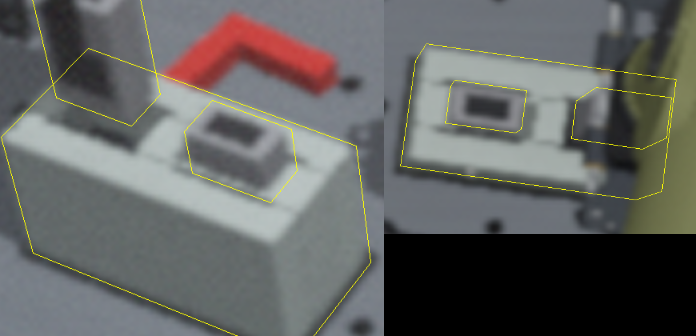

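{"fn": "play_rows", "kwargs": {
  "steps": [
    [[0.0005, 0.0005, 0.008, 0, 0, 0, 0.02], [0, 0, 0.005, 0, 0, 0, 0.02], [0, 0, 0.003, 0, 0, 0, 0.02], [0, 0, 0.003, 0, 0, 0, 0.02], [0, 0, 0.003, 0, 0, 0, 0.02], [0, 0, 0, 0, 0, 0, 0.02]]
  ]
}}

```text
time_s: 10.15
tool_pos: [0.575, -0.2729, 0.157]
tool_rot: [-180.0, -0.0, 83.3]
force: [1.0, -1.3, -2.2]
grip_width: 0.0295
grasp_force: 25.0
```

{"fn": "play_rows", "kwargs": {
  "steps": [
    [[0.001, 0, 0.004, 0, 0, 0, 0.02], [0, 0, 0.004, 0, 0, 0, 0.02], [0, 0, 0.004, 0, 0, 0, 0.02], [0, 0, 0.004, 0, 0, 0, 0.02], [0, 0, 0.004, 0, 0, 0, 0.02], [0, 0, 0, 0, 0, 0, 0.02]]
  ]
}}

```text
time_s: 10.75
tool_pos: [0.5749, -0.2718, 0.1367]
tool_rot: [-179.9, -0.0, 83.3]
force: [0.1, 0.0, -2.7]
grip_width: 0.0298
grasp_force: 25.0
```

{"fn": "play_rows", "kwargs": {
  "steps": [
    [[0, 0, 0.004, 0, 0, 0, 0.02], [0, 0, 0.002, 0, 0, 0, 0.02], [0, 0, 0, 0, 0, 0, 0.06], [0, 0, 0, 0, 0, 0, 0.06], [0, 0, 0, 0, 0, 0, 0.06], [0, 0, 0, 0, 0, 0, 0.06], [0, 0, -0.02, 0, 0, 0, 0.06], [0, 0, -0.03, 0, 0, 0, 0.06], [0, 0, -0.01, 0, 0, 0, 0], [0, 0, 0, 0, 0, 0, 0], [0, 0, 0, 0, 0, 0, 0], [0, 0, 0, 0, 0, 0, 0]]
  ]
}}

```text
time_s: 11.95
tool_pos: [0.5745, -0.2717, 0.1899]
tool_rot: [-179.9, -0.0, 83.3]
force: [-0.2, 0.5, -0.2]
grip_width: 0.0356
grasp_force: 0.0
```

```bash
python3 - <<'E'
from h import *
print(get_obs()["tool_pos"],get_obs()["grip_width"])
C={c:read_camera(c) for c in("scene","wrist")}
x=[.575,-.2715,-.115,.075]
a=C["scene"]; 
overlay(a,[("pack",x)],"pics/d1.png",6,(195,150,285,220))
u=proj(C["wrist"],place(M["pack"][0],x)).mean(0);print(u)
overlay(C["wrist"],[("pack",x)],"pics/d2.png",1)
a=cv2.imread("pics/d1.png");b=cv2.imread("pics/d2.png");b=cv2.resize(b,None,fx=.8,fy=.8)
a=cv2.resize(a,(290,int(a.shape[0]*290/a.shape[1])))
h=max(a.shape[0],b.shape[0]);f=lambda i:np.vstack([i,np.zeros((h-i.shape[0],i.shape[1],3),np.uint8)])
cv2.imwrite("pics/d.png",np.hstack([f(a),f(b)])[:,:800])
E
```

```text
[ 0.57452789 -0.27169094  0.18985653] 0.03563708947860386
[318.49052236 207.54008615]
```

View pics/d.png

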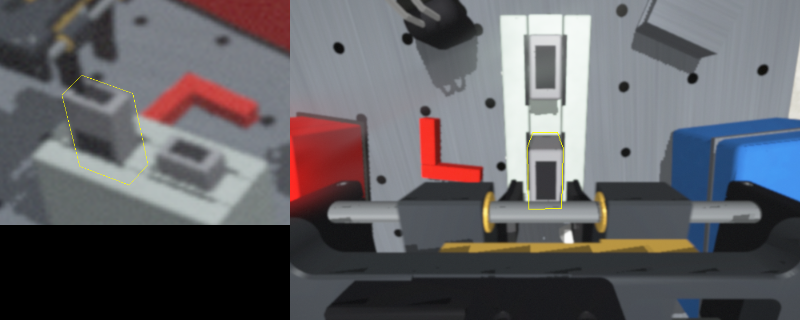

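{"fn": "play_rows", "kwargs": {
  "steps": [
    [[0, 0, 0, 0, 0, 0, 0], [0, 0, 0, 0, 0, 0, 0], [0, 0, 0, 0, 0, 0, 0], [0, 0, 0, 0, 0, 0, 0], [0, 0, 0.01, 0, 0, 0, 0], [0, 0, 0.01, 0, 0, 0, 0], [0, 0, 0.005, 0, 0, 0, 0], [0, 0, 0.005, 0, 0, 0, 0], [0, 0, 0.005, 0, 0, 0, 0], [0, 0, 0.005, 0, 0, 0, 0], [0, 0, 0, 0, 0, 0, 0]]
  ]
}}

```text
time_s: 13.15
tool_pos: [0.575, -0.2718, 0.1509]
tool_rot: [-179.9, -0.0, 83.3]
force: [-1.0, 0.2, 3.6]
grip_width: 0.0003
grasp_force: 1.3
```

{"fn": "play_rows", "kwargs": {
  "steps": [
    [[0, 0, 0.005, 0, 0, 0, 0], [0, 0, 0.005, 0, 0, 0, 0], [0, 0, 0.004, 0, 0, 0, 0], [0, 0, 0.003, 0, 0, 0, 0], [0, 0, 0, 0, 0, 0, 0]]
  ]
}}

```text
time_s: 13.65
tool_pos: [0.5751, -0.2718, 0.134]
tool_rot: [-180.0, -0.0, 83.3]
force: [-1.2, 0.8, 4.8]
grip_width: 0.0003
grasp_force: 2.2
```

{"fn": "play_rows", "kwargs": {
  "steps": [
    [[0, 0, 0.002, 0, 0, 0, 0], [0, 0, 0, 0, 0, 0, 0]]
  ]
}}

```text
time_s: 13.85
tool_pos: [0.5754, -0.2719, 0.1325]
tool_rot: [-180.0, 0.0, 83.3]
force: [-1.5, 1.1, 4.9]
grip_width: 0.0003
grasp_force: 2.3
```

{"fn": "play_rows", "kwargs": {
  "steps": [
    [[0, 0, 0.002, 0, 0, 0, 0], [0, 0, 0, 0, 0, 0, 0]]
  ]
}}

```text
time_s: 14.05
tool_pos: [0.5754, -0.2719, 0.1306]
tool_rot: [180.0, 0.0, 83.3]
force: [-1.1, 0.3, 4.6]
grip_width: 0.0005
grasp_force: 2.4
```

{"fn": "play_rows", "kwargs": {
  "steps": [
    [[0, 0, 0.001, 0, 0, 0, 0], [0, 0, 0, 0, 0, 0, 0]]
  ]
}}

```text
time_s: 14.25
tool_pos: [0.5755, -0.2719, 0.1297]
tool_rot: [180.0, 0.0, 83.3]
force: [-1.1, 0.3, 5.4]
grip_width: 0.0008
grasp_force: 2.5
```

{"fn": "play_rows", "kwargs": {
  "steps": [
    [[0, 0, 0.0015, 0, 0, 0, 0], [0, 0, 0, 0, 0, 0, 0]]
  ]
}}

```text
time_s: 14.45
tool_pos: [0.5754, -0.2719, 0.1282]
tool_rot: [180.0, 0.0, 83.3]
force: [-1.4, 1.0, 5.0]
grip_width: 0.0001
grasp_force: 2.5
```

{"fn": "play_rows", "kwargs": {
  "steps": [
    [[0, 0, 0.0015, 0, 0, 0, 0], [0, 0, 0, 0, 0, 0, 0]]
  ]
}}

```text
time_s: 14.65
tool_pos: [0.5754, -0.2719, 0.1266]
tool_rot: [-180.0, 0.0, 83.3]
force: [-1.2, 0.8, 5.8]
grip_width: 0.0001
grasp_force: 2.6
```

{"fn": "play_rows", "kwargs": {
  "steps": [
    [[0, 0, 0.0015, 0, 0, 0, 0], [0, 0, 0, 0, 0, 0, 0]]
  ]
}}

```text
time_s: 14.85
tool_pos: [0.5758, -0.272, 0.1258]
tool_rot: [180.0, 0.0, 83.3]
force: [-0.6, 1.3, 8.2]
grip_width: 0.0004
grasp_force: 3.8
```

{"fn": "play_rows", "kwargs": {
  "steps": [
    [[0, 0, 0.001, 0, 0, 0, 0], [0, 0, 0, 0, 0, 0, 0]]
  ]
}}

```text
time_s: 15.05
tool_pos: [0.5762, -0.272, 0.1255]
tool_rot: [179.9, 0.0, 83.3]
force: [-1.5, 0.4, 10.5]
grip_width: 0.0004
grasp_force: 4.9
```

{"fn": "play_rows", "kwargs": {
  "steps": [
    [[0, 0, -0.005, 0, 0, 0, 0], [0, 0, -0.01, 0, 0, 0, 0], [0, 0, -0.03, 0, 0, 0, 0], [0, 0, -0.05, 0, 0, 0, 0], [0, 0, -0.05, 0, 0, 0, 0.06], [0.03, 0, -0.05, 0, 0, 0, 0.06], [0.04, 0, 0, 0, 0, 0, 0.06], [0.04, 0, 0, 0, 0, 0, 0.06], [0, 0, 0, 0, 0, 0, 0.06]]
  ]
}}

```text
time_s: 15.95
tool_pos: [0.589, -0.1585, 0.3129]
tool_rot: [179.9, -0.2, 83.9]
force: [0.1, -0.1, -0.5]
grip_width: 0.0322
grasp_force: 0.0
```

```bash
python3 - <<'E'
from h import *
C=read_camera("scene"); W=read_camera("wrist")
L=silhouettes("scene","pack")
for d in L: 
    print(d["p"],d["extent"])
for z in(.02,.0455,.075):
    u=proj(C,place(M["pack"][0],[.575,-.2715,-.115,z]));print(z,u.min(0).round(1),u.max(0).round(1))
M["out"]=[box(-.015,.015,-.028,.028,.105-.0455,.09)]
overlay(C,[("out",[.575,-.2715,-.115,.0455])],"pics/e1.png",6,(195,160,285,240))
E
python3 f2.py ears "[.4525,-.036,.235]" wrist top scene;python3 plan.py .455 -.11 .33 103 8
```

```text
0.66 [217.3, 184.8, 238.5, 198.8]
0.02 [217.2 186.6] [242.9 219.8]
0.0455 [215.6 180.3] [241.7 214. ]
0.075 [213.8 172.8] [240.3 207.1]
wrist [ 0.4555 -0.0367  0.236 ] 0.248 7427.0
top [ 0.4521 -0.0358  0.226 ] 0.142 780.0
scene [ 0.4511 -0.0372  0.322 ] 0.278 1197.0
joint [ 0.4523 -0.0363  0.2554] 0.24
[[0.005,-0.017,-0.002,0,0,-0.043],[0.006,-0.017,-0.002,0,0,-0.043],[0.007,-0.017,-0.002,0,0,-0.043],[0.007,-0.017,-0.002,0,0,-0.043],[0.008,-0.016,-0.003,0,0,-0.043],[0.009,-0.016,-0.002,0,0,-0.043],[0.01,-0.015,-0.003,0,0,-0.043],[0.0099,-0.0149,-0.0024,0,0,-0.043]] end [ 0.455 -0.11   0.33 ] 102.9
[ 0.5875 -0.1681  0.3116] [-179.97   -0.     83.19]
```

View pics/e1.png

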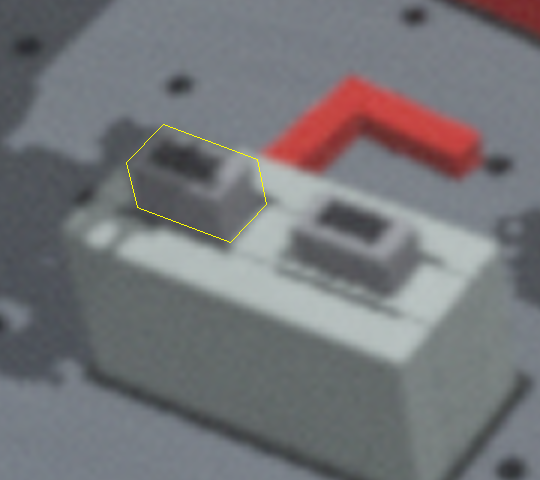

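```bash
python3 plan.py .468 -.095 .33 103.5 8
```

```text
[[0.007,-0.016,-0.002,0,0,-0.044],[0.008,-0.016,-0.002,0,0,-0.044],[0.009,-0.015,-0.002,0,0,-0.044],[0.009,-0.015,-0.002,0,0,-0.044],[0.01,-0.014,-0.003,0,0,-0.044],[0.011,-0.014,-0.002,0,0,-0.044],[0.011,-0.013,-0.003,0,0,-0.044],[0.0118,-0.0132,-0.0024,0,0,-0.044]] end [ 0.468 -0.095  0.33 ] 103.36
[ 0.5875 -0.1681  0.3116] [-179.97   -0.     83.19]
```

{"fn": "play_rows", "kwargs": {
  "steps": [
    [[0.007, -0.016, -0.002, 0, 0, -0.044, 0.06], [0.008, -0.016, -0.002, 0, 0, -0.044, 0.06], [0.009, -0.015, -0.002, 0, 0, -0.044, 0.06], [0.009, -0.015, -0.002, 0, 0, -0.044, 0.06], [0.01, -0.014, -0.003, 0, 0, -0.044, 0.06], [0.011, -0.014, -0.002, 0, 0, -0.044, 0.06], [0.011, -0.013, -0.003, 0, 0, -0.044, 0.06], [0.012, -0.013, -0.002, 0, 0, -0.044, 0.06], [0, 0, 0, 0, 0, 0, 0.06], [0, 0, 0, 0, 0, 0, 0.06]]
  ]
}}

```text
time_s: 17.4
tool_pos: [0.4686, -0.0944, 0.3302]
tool_rot: [180.0, 0.1, 103.4]
force: [0.8, -0.3, -0.1]
grip_width: 0.0598
grasp_force: 0.0
```

```bash
python3 f2.py ears "[.454,-.0365,.235]" wrist; python3 - <<'E'
from h import *
C=read_camera("wrist");np.savez("w3.npz",**C);o=get_obs();print(o["tool_pos"],o["tool_rot"],o["grip_width"])
u=proj(C,place(M["ears"][2],[.454,-.0365,.235])).mean(0);print(u)
overlay(C,[("ears",[.454,-.0365,.235])],"pics/w3.png",4,(u[0]-95,u[1]-70,u[0]+95,u[1]+75))
E
```

```text
wrist [ 0.4543 -0.0369  0.2371] 0.122 4307.0
joint [ 0.4543 -0.0369  0.2371] 0.122
[ 0.46870458 -0.09441282  0.32958314] [-1.79992784e+02 -3.23590638e-02  1.03397947e+02] 0.060034549014358195
[317.40106255 129.6291244 ]
```

View pics/w3.png

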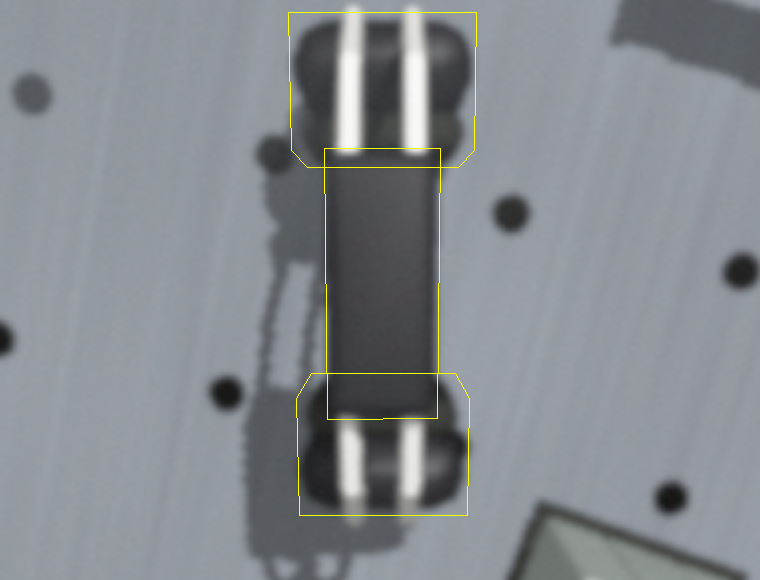

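```bash
python3 plan.py .4543 -.0369 .205 103.6 4
```

```text
[[0.015,-0.0,0.031,0,0,-0.001],[0.015,-0.0,0.031,0,0,-0.001],[0.015,-0.0,0.031,0,0,-0.001],[0.0143,-0.0006,0.0316,0,0,-0.001]] end [ 0.4543 -0.0369  0.205 ] 103.63
[ 0.4687 -0.0944  0.3296] [-1.7999e+02 -3.0000e-02  1.0340e+02]
```

{"fn": "play_rows", "kwargs": {
  "steps": [
    [[0.015, 0, 0.031, 0, 0, -0.001, 0.06], [0.015, 0, 0.031, 0, 0, -0.001, 0.06], [0.015, 0, 0.031, 0, 0, -0.001, 0.06], [0.014, -0.0005, 0.0315, 0, 0, -0.001, 0.06], [0, 0, 0.02, 0, 0, 0, 0.06], [0, 0, 0.01, 0, 0, 0, 0.06], [0, 0, 0.01, 0, 0, 0, 0.06], [0, 0, 0, 0, 0, 0, 0.06], [0, 0, 0, 0, 0, 0, 0.06]]
  ]
}}

```text
time_s: 18.45
tool_pos: [0.4547, -0.0369, 0.166]
tool_rot: [179.9, 0.0, 103.7]
force: [0.1, 0.4, -0.4]
grip_width: 0.0601
grasp_force: 0.0
```

{"fn": "play_rows", "kwargs": {
  "steps": [
    [[0, 0, 0.002, 0, 0, 0, 0.06], [0, 0, 0, 0, 0, 0, 0.02], [0, 0, 0, 0, 0, 0, 0.02], [0, 0, 0, 0, 0, 0, 0.02], [0, 0, 0, 0, 0, 0, 0.02], [0, 0, 0, 0, 0, 0, 0.02], [0, 0, 0, 0, 0, 0, 0.02], [0, 0, 0, 0, 0, 0, 0.02], [0, 0, -0.02, 0, 0, 0, 0.02], [0, 0, -0.02, 0, 0, 0, 0.02], [0, 0, -0.02, 0, 0, 0, 0.02], [0, 0, 0, 0, 0, 0, 0.02]]
  ],
  "force": 35
}}

```text
time_s: 19.65
tool_pos: [0.4553, -0.0366, 0.2251]
tool_rot: [179.8, 0.1, 103.7]
force: [0.6, 0.6, -3.9]
grip_width: 0.0296
grasp_force: 35.0
```

```bash
python3 plan.py .48 -.02 .395 103.6 6
```

```text
[[0.002,0.005,-0.028,0,0,0.0],[0.002,0.005,-0.028,0,0,0.0],[0.002,0.004,-0.028,0,0,0.0],[0.001,0.005,-0.029,0,0,0.0],[0.002,0.004,-0.028,0,0,0.0],[0.0013,0.005,-0.0289,0,0,0.0]] end [ 0.48  -0.02   0.395] 103.7
[ 0.4553 -0.0366  0.2251] [1.7982e+02 1.1000e-01 1.0370e+02]
```

{"fn": "play_rows", "kwargs": {
  "steps": [
    [[0.002, 0.005, -0.028, 0, 0, 0, 0.02], [0.002, 0.005, -0.028, 0, 0, 0, 0.02], [0.002, 0.005, -0.028, 0, 0, 0, 0.02], [0.002, 0.005, -0.028, 0, 0, 0, 0.02], [0.002, 0.005, -0.028, 0, 0, 0, 0.02], [0.002, 0.005, -0.028, 0, 0, 0, 0.02], [0, 0, 0, 0, 0, 0, 0.02]]
  ]
}}

```text
time_s: 20.35
tool_pos: [0.482, -0.0172, 0.3931]
tool_rot: [179.8, 0.1, 103.8]
force: [0.6, 0.4, -3.4]
grip_width: 0.0295
grasp_force: 35.0
```

```bash
python3 plan.py .60 .10 .395 85.4 9
```

```text
[[0.01,0.016,-0.0,0,0,0.036],[0.01,0.015,-0.0,0,0,0.036],[0.011,0.015,-0.0,0,0,0.036],[0.011,0.015,-0.0,0,0,0.036],[0.012,0.014,-0.0,0,0,0.036],[0.012,0.014,-0.0,0,0,0.036],[0.012,0.014,-0.001,0,0,0.036],[0.013,0.013,-0.0,0,0,0.036],[0.0139,0.0123,-0.0009,0,0,0.036]] end [0.6   0.1   0.395] 85.2
[ 0.482  -0.0172  0.3931] [1.7976e+02 5.0000e-02 1.0377e+02]
```

{"fn": "play_rows", "kwargs": {
  "steps": [
    [[0.01, 0.016, 0, 0, 0, 0.036, 0.02], [0.01, 0.015, 0, 0, 0, 0.036, 0.02], [0.011, 0.015, 0, 0, 0, 0.036, 0.02], [0.011, 0.015, 0, 0, 0, 0.036, 0.02], [0.012, 0.014, 0, 0, 0, 0.036, 0.02], [0.012, 0.014, 0, 0, 0, 0.036, 0.02], [0.012, 0.014, 0, 0, 0, 0.036, 0.02], [0.013, 0.013, -0.001, 0, 0, 0.036, 0.02], [0.014, 0.012, 0, 0, 0, 0.036, 0.02], [0, 0, 0, 0, 0, 0, 0.02], [0, 0, 0, 0, 0, 0, 0.02]]
  ]
}}

```text
time_s: 21.45
tool_pos: [0.5974, 0.0993, 0.3897]
tool_rot: [-179.8, 0.1, 85.2]
force: [0.3, -0.6, -2.9]
grip_width: 0.0296
grasp_force: 35.0
```

```bash
python3 - <<'E'
from h import *
C=read_camera("wrist");x=[.6177,.1858,-.08]
print([(d["p"],d["extent"]) for d in silhouettes("wrist","hanger")])
overlay(C,[("hanger",x)],"pics/w4.png",1)
E
python3 plan.py .6177 .1858 .395 85.4 4; python3 f2.py hanger "[.6177,.1858,-.08]" wrist
```

```text
[(0.96, [274.3, 86.3, 400.9, 136.0])]
[[0.022,0.003,-0.001,0,0,-0.001],[0.022,0.003,-0.001,0,0,-0.001],[0.022,0.003,-0.001,0,0,-0.001],[0.0228,0.0037,-0.0009,0,0,-0.001]] end [0.6177 0.1858 0.395 ] 85.34
[0.5976 0.0984 0.3911] [-1.7989e+02  9.0000e-02  8.5110e+01]
wrist [ 0.6207  0.1865 -0.0698] 0.411 3157.0
joint [ 0.6207  0.1865 -0.0698] 0.411
```

View pics/w4.png

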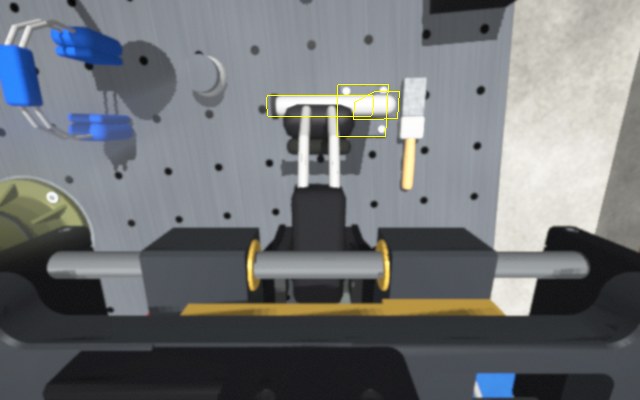

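{"fn": "play_rows", "kwargs": {
  "steps": [
    [[0.022, 0.003, -0.001, 0, 0, -0.001, 0.02], [0.022, 0.003, -0.001, 0, 0, -0.001, 0.02], [0.022, 0.003, 0, 0, 0, -0.001, 0.02], [0.023, 0.004, 0, 0, 0, -0.001, 0.02], [0, 0, 0, 0, 0, 0, 0.02], [0, 0, 0, 0, 0, 0, 0.02], [0, 0, 0, 0, 0, 0, 0.02]]
  ]
}}

```text
time_s: 22.35
tool_pos: [0.6188, 0.1855, 0.3945]
tool_rot: [180.0, 0.1, 85.3]
force: [0.1, 0.5, -3.5]
grip_width: 0.0304
grasp_force: 35.0
```

```bash
python3 plan.py .618 .187 .23 85.4 8; python3 - <<'E'
from h import *
o=get_obs();p=o["tool_pos"]
C=read_camera("scene");T=read_camera("top")
x=[.6177,.1865,-.08];e=[p[0],p[1],-.08,p[2]-.164]
overlay(C,[("hanger",x),("ears",e)],"pics/g1.png",4,(310,60,430,310))
overlay(T,[("hanger",x),("ears",e)],"pics/g2.png",4,(220,90,320,200))
E
```

```text
[[0.0,-0.0,0.021,0,0,-0.0],[0.0,-0.0,0.021,0,0,-0.0],[0.0,-0.0,0.02,0,0,-0.0],[0.0,-0.0,0.021,0,0,-0.0],[0.0,-0.0,0.02,0,0,-0.0],[0.0,-0.0,0.021,0,0,-0.0],[0.001,-0.0,0.02,0,0,-0.0],[0.0005,-0.0009,0.0205,0,0,-0.0]] end [0.618 0.187 0.23 ] 85.26
[0.6188 0.1855 0.3945] [1.7997e+02 8.0000e-02 8.5260e+01]
```

{"fn": "play_rows", "kwargs": {
  "steps": [
    [[0.001, 0, 0.02, 0, 0, 0, 0.02], [0, 0, 0.02, 0, 0, 0, 0.02], [0, 0, 0.02, 0, 0, 0, 0.02], [0, 0, 0.02, 0, 0, 0, 0.02], [0, 0, 0.02, 0, 0, 0, 0.02], [0, 0, 0.02, 0, 0, 0, 0.02], [0, 0, 0.02, 0, 0, 0, 0.02], [0, 0, 0.02, 0, 0, 0, 0.02], [0, 0, 0.01, 0, 0, 0, 0.02], [0, 0, 0.005, 0, 0, 0, 0.02], [0, 0, 0, 0, 0, 0, 0.02]]
  ]
}}

```text
time_s: 23.55
tool_pos: [0.6186, 0.1874, 0.2193]
tool_rot: [-180.0, 0.0, 85.3]
force: [0.4, 0.2, -3.6]
grip_width: 0.0297
grasp_force: 35.0
```

{"fn": "play_rows", "kwargs": {
  "steps": [
    [[0, 0, 0.003, 0, 0, 0, 0.02], [0, 0, 0.003, 0, 0, 0, 0.02], [0, 0, 0, 0, 0, 0, 0.02]]
  ]
}}

```text
time_s: 23.85
tool_pos: [0.6186, 0.188, 0.2135]
tool_rot: [180.0, 0.0, 85.4]
force: [0.7, 0.3, -3.2]
grip_width: 0.0296
grasp_force: 35.0
```

{"fn": "play_rows", "kwargs": {
  "steps": [
    [[0, 0, 0.002, 0, 0, 0, 0.02], [0, 0, 0.002, 0, 0, 0, 0.02], [0, 0, 0, 0, 0, 0, 0.02]]
  ]
}}

```text
time_s: 24.15
tool_pos: [0.6185, 0.1879, 0.209]
tool_rot: [-180.0, 0.0, 85.4]
force: [-0.1, -0.6, -3.5]
grip_width: 0.0297
grasp_force: 35.0
```

{"fn": "play_rows", "kwargs": {
  "steps": [
    [[0, 0, 0.002, 0, 0, 0, 0.02], [0, 0, 0, 0, 0, 0, 0.02]]
  ]
}}

```text
time_s: 24.35
tool_pos: [0.6185, 0.1879, 0.2071]
tool_rot: [-180.0, 0.0, 85.4]
force: [0.3, -0.6, -3.0]
grip_width: 0.0299
grasp_force: 35.0
```

{"fn": "play_rows", "kwargs": {
  "steps": [
    [[0, 0, 0.001, 0, 0, 0, 0.02], [0, 0, 0.001, 0, 0, 0, 0.02], [0, 0, 0, 0, 0, 0, 0.02]]
  ]
}}

```text
time_s: 24.65
tool_pos: [0.6187, 0.188, 0.2056]
tool_rot: [180.0, 0.0, 85.4]
force: [-0.6, -0.7, -1.3]
grip_width: 0.0296
grasp_force: 35.0
```

{"fn": "play_rows", "kwargs": {
  "steps": [
    [[0, 0, 0.0005, 0, 0, 0, 0.02], [0, 0, 0, 0, 0, 0, 0.032], [0, 0, 0, 0, 0, 0, 0.036], [0, 0, 0, 0, 0, 0, 0.045], [0, 0, 0, 0, 0, 0, 0.06], [0, 0, 0, 0, 0, 0, 0.06], [0, 0, 0, 0, 0, 0, 0.06], [0, 0, -0.005, 0, 0, 0, 0.06], [0, 0, -0.01, 0, 0, 0, 0.06], [0, 0, -0.02, 0, 0, 0, 0.06], [0, 0, -0.03, 0, 0, 0, 0.06], [0, 0, -0.03, 0, 0, 0, 0.06]]
  ]
}}

```text
time_s: 25.85
tool_pos: [0.6185, 0.188, 0.3016]
tool_rot: [180.0, -0.0, 85.4]
force: [1.2, 0.1, 0.5]
grip_width: 0.0598
grasp_force: 0.0
```

{"fn": "play_rows", "kwargs": {
  "steps": [
    [[-0.02, 0, -0.04, 0, 0, 0, 0.06], [-0.04, 0, -0.03, 0, 0, 0, 0.06], [-0.04, 0, 0, 0, 0, 0, 0.06], [-0.04, 0, 0, 0, 0, 0, 0.06], [0, 0, 0, 0, 0, 0, 0.06], [0, 0, 0, 0, 0, 0, 0.06], [0, 0, 0, 0, 0, 0, 0.06]]
  ]
}}

```text
time_s: 26.55
tool_pos: [0.6071, 0.05, 0.3705]
tool_rot: [180.0, -0.1, 85.5]
force: [-0.1, 0.5, 0.5]
grip_width: 0.0599
grasp_force: 0.0
```

```bash
python3 - <<'E'
from h import *
import f2 as _ if False else sys
E
cat > chk.py <<'E'
from h import *
for c in("scene","top","wrist"):
    C=read_camera(c);e=[.6187,.188,-.08,.042]
    u=np.vstack([proj(C,place(P,e)) for P in M["ears"]])
    print(c,"want",u.min(0).round(),u.max(0).round(),[(round(d["p"],2),np.round(d["extent"])) for d in silhouettes(c,"ears")])
C=read_camera("scene");print([(round(d["p"],2),np.round(d["extent"],1)) for d in silhouettes("scene","pack")])
E
python3 chk.py
```

```text
scene want [339. 206.] [408. 279.] [(0.96, array([341., 206., 407., 277.])), (0.67, array([219., 182., 241., 201.])), (0.61, array([399., 138., 456., 199.]))]
top want [238. 140.] [297. 169.] [(0.65, array([214., 267., 276., 295.])), (0.55, array([240., 144., 292., 166.])), (0.34, array([353.,  99., 383., 130.]))]
wrist want [294.  -7.] [344. 133.] [(0.77, array([296.,   0., 344., 135.])), (0.6, array([  0.,   0., 114., 110.]))]
[(0.87, array([219.9, 181.8, 240. , 198.1])), (0.42, array([205.7, 190.2, 284. , 246.2])), (0.34, array([299.9, 290. , 369.9, 324.3]))]  File "<stdin>", line 2
    import f2 as _ if False else sys
                   ^^
SyntaxError: invalid syntax
```

```bash
python3 chk.py | head -1; python3 -c "
from cell import *
print(sign_off())"
```

```text
scene want [339. 206.] [408. 279.] [(0.87, array([397., 136., 455., 197.])), (0.59, array([341., 208., 407., 277.])), (0.39, array([343., 202., 384., 303.]))]
the job is handed in; nothing more can be done
None
```

The battery pack is latched in the empty bay and stayed down after I let go. The ear defenders hang level over the hanger's bar, one cup on each side, and the job was handed in at about 27 s of the 67 s allowed.

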